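Change the whetstone: stand the used stone up to dry and seat the fine one

TASK

Change over the whetstones: lift the thick coarse stone out of the wooden base and stand it upright on one of its short ends in the drip tray on the hob, clear of the truing stone that already stands there, so that it can dry on both faces. Then lay the thin fine stone from the worktop flat in the base, fully home inside the rubber lips. The stones are brittle, so do not drop or topple them, and leave the truing stone, scissors and mug where they are.

Things in the scene. Friction and masses are not known exactly. Their poses are not given: they have to be found in the camera images.
- coarse_stone: Thick grey rectangular whetstone, 150 x 60 x 30 mm, about 0.55 kg, loose, with edges lightly rounded; it starts lying flat in the base. Origin: centre of its underside as it lies at the start; x along its 150 mm length, y across its 60 mm width, z through its 30 mm thickness (up at the start).
- coarse_mid (a point): Centre of the thick coarse stone's volume (15 mm above its origin along its z), same axes.
- fine_stone: Thin pale rectangular whetstone, same 150 x 60 mm outline but only 20 mm thick, about 0.37 kg, loose; it starts lying flat on the worktop. Origin: centre of its underside at the start; x along its length, y across its width, z through its thickness (up at the start).
- fine_mid (a point): Centre of the thin fine stone's volume (10 mm above its origin along its z), same axes.
- stone_base: Fixed whetstone base: wooden plinth 214 x 90 mm, rubber pad on top at 24 mm (166 x 76 mm). Rubber lips 9 mm above the pad surround a stone: gap 153 x 63 mm at the pad, flaring to 159 x 69 mm; 62 mm long at the short ends, 24 mm long at the four corners of the long sides, whose middle 100 mm is open for fingers. Origin: centre of underside; x along its length, y across, z up.
- base_seat (a point): Centre of the top of the base's rubber pad, where the underside of a seated stone lies (24 mm above the base's underside); axes as the base.
- drip_tray: Fixed dark baking tray lying flat on the hob, used as a drip tray: 221 mm (its x) by 341 mm (its y), rim 19 mm high; flat floor, 4 mm above its underside, free inside about 180 x 300 mm. The glass hob is 2.5 mm lower than the worktop. Origin: centre of its underside; z up.
- tray_floor (a point): Centre of the top of the drip tray's floor; axes as the tray.
- truing_stone: Small grey ribbed truing stone, 25 x 50 mm and 80 mm tall, loose, standing on end near one end of the drip tray. Origin: centre of its underside; x through its 25 mm thickness, y across its 50 mm width, z up.
- scissors: Kitchen scissors with dark handles, 206 x 84 x 11 mm, lying loose on the worktop. Origin: centre of its underside; x along its length towards the points.
- mug: White mug with a small leaf pattern and a handle, 92 x 123 x 95 mm, standing loose towards the back of the worktop. Origin: centre of its underside.
Things that resemble listed ones, but are neither listed nor needed, are in the scene too. What is shaped like the truing_stone but turquoise or yellow is not meant.

How it is judged:
On the way, in this order (a step that is already met when the one before it is completed fails the run):
1. the thick coarse stone stands released on a short end in the drip tray, clear of the truing stone (angle between the x axis of coarse_stone and the z axis of drip_tray, either way round below 0.06 rad and z of coarse_mid in the frame of tray_floor between 0.071 and 0.079 m and x of coarse_mid in the frame of tray_floor between -0.085 and 0.085 m and y of coarse_mid in the frame of tray_floor between -0.145 and 0.145 m and contact force between coarse_stone and truing_stone below 0.1 N and contact force between the fingers and coarse_stone below 0.1 N and linear speed of coarse_stone below 0.03 m/s and angular speed of coarse_stone below 0.2 rad/s), for 0.3 s.
2. the thin fine stone lies released and fully home in the base (horizontal distance between fine_mid and base_seat below 0.006 m and z of fine_mid in the frame of base_seat between 0.007 and 0.013 m and angle between the x axis of fine_stone and the x axis of stone_base, either way round below 0.06 rad and angle between the z axis of fine_stone and the z axis of stone_base, either way round below 0.04 rad and contact force between the fingers and fine_stone below 0.1 N and linear speed of fine_stone below 0.03 m/s and angular speed of fine_stone below 0.2 rad/s), for 0.3 s.
At the end, for the whole second after the job is handed in: Coarse stone at rest on a short end on the tray floor, within 0.06 rad of upright, not touching the truing stone, centre within 85 x 145 mm of the tray's middle. Fine stone at rest flat in the base: centre within 6 mm, underside within 3 mm of the pad, yaw within 0.06 rad. Both released (all of step 1 and all of step 2).
It fails at once if a whetstone is dropped or topples (moves faster than 0.6 m/s out of the fingers) ((linear speed of coarse_stone above 0.6 m/s and contact force between the fingers and coarse_stone below 0.1 N) or (linear speed of fine_stone above 0.6 m/s and contact force between the fingers and fine_stone below 0.1 N)).
It fails at once if the truing stone is moved by more than 20 mm (distance of truing_stone from where it was at the start of the episode above 0.02 m).
It fails at once if the scissors or mug is moved by more than 30 mm (distance of any of scissors, mug from where it was at the start of the episode above 0.03 m).
It also fails if it takes over 69 s, if anything falls off the work surface, if the arm or the gripper's body presses on something with over 40 N, if the wrist force passes 120 N, or if a joint passes its speed limit or range.

ROBOT

A 7-joint arm with a two-finger parallel gripper is mounted at the origin on a cart in front of the work surface, level with it; the furniture and walls round the work are solid. World frame = base frame: x ahead of the robot, y to its left, z up, the work surface at z = 0. Lengths are in m, angles in rad, forces in N, time in s.
With the tool pointing down it reaches from about 0.35 to 0.9 m from the base axis. Payload 8.1 kg.
Tool frame: the origin (TCP) lies at the very end of the fingers, on their centre line; the grasp point (between the pads) lies 19 mm behind it; z points along the fingers, y is the line along which they close (so a half turn about z gives the same grasp; the last joint's range is limited). The gripper opens to 92 mm and grips with 3 to 60 N. Pads are 19 mm wide; open, the fingers measure 130 mm over their backs; the gripper's body (75 mm by 190 mm) begins 47 mm behind the grasp point.
Start: joints at [-1.317, 0.434, 0.025, 1.573, -0.012, 1.134, -0.075], TCP at [0.218, 0.586, 0.199] pointing down, gripper open.
Joint ranges: [-2.62, 2.62], [-0.44, 2.09], [-1.27, 1.32], [0.08, 2.57], [-1.32, 4.46], [0.12, 2], [-2.74, 2.74]. Speed limits (rad/s): [2.22, 2.22, 3.01, 3.01, 3.14, 3.14, 3.14].

INTERFACE

Orientations are given as a unit quaternion [w, x, y, z].
In Python, from cell import bot, cams, workorder gives the robot as it stands. The module is installed in compiled form; this text tells all that it offers.
- The arm moves only by the shell command python3 -m handwheel 'ROWS' [OPENING] [FORCE]. ROWS is a JSON object of lists of equal length, an entry for each row: "dp": the shift along the tool's x, y, z in cm, a list of three; "rotation": the turn, a rotation vector about the tool's x, y, z in degrees, a list of three. In form: {"dp": [[tx, ty, tz], ...], "rotation": [[rx, ry, rz], ...]}. A call has 1 to 12 rows; each row is the pose to reach, as a shift and turn from the pose commanded when the call began, along the tool's axes at that moment; what a row does not reach only later rows make up. A row lasts 1/10 s, in which the tool goes at most 50 mm and 8.59 degrees, less where a joint would pass 70% of its speed; a pose out of reach is approached as far as the arm can. A call with a gripper value outside its range is refused whole. OPENING is the opening, from 0 (shut) to 1 (fully open), set as the call begins (- or left out, the last holds). The fingers move at their own pace and stop on an object; FORCE is the grip in N (left out, the last holds). Time passes only in rows, so rows that repeat a pose let the fingers close. It gives the time, the measured TCP pose, the force, the opening and the grip force at its end, in the units of the state.
- bot.observe(): the state, without advancing time (a new reading comes with each control period).
- cams.camera(name): name is "scene" or "side" or "wrist"; returns the picture (420x560x3 uint8, red, green, blue); there is no depth.
- cams.get_calibration(name): a dict with "K" (3x3 intrinsics, pixels), "dist_coeffs" ([k1, k2, p1, p2, k3] as OpenCV has them; the pictures are not rectified), "R" (3x3) and "t" (3): a world point X has camera coordinates R X + t. Camera axes: x right, y down, z forward; pixel columns grow to the right and rows downward; lengths in m; the calibration is good to about 2 mm. A picture is of the moment at which its call begins: read the wrist's pose just before it. get_calibration takes no time and is no camera call; for the wrist camera it gives the pose at the moment of the call.
- workorder.finish_job(): hands the job in; it is judged then, once.
Trained networks look in the newest picture that a camera, given by its name, has taken for a name from the list of things; names that differ only in an ending like _2 or _b are one class to them, and where a whole thing is asked for, a point or a joint stands for the part that bears it (a point fixed in the world has none). Each returns a list of dicts, best first, with "score" (0 to 1); they miss things now and then, are a little off and sometimes report something else, mostly with a low value. They report only what shows in the picture. A call takes as long as a camera call. They do not tell look-alikes from the thing itself.
- cams.spot_in(name, camera): "rect" ([left, top, right, bottom] in pixels, round what is visible of it).
- cams.cut_out(name, camera): "pixels" (420x560 bool, what is visible of it) and "rect" ([left, top, right, bottom] in pixels, round what is visible of it).
- cams.landmark_of(name, camera): "position" ([column, row] in pixels: a listed point, or the origin of a listed thing).
The state is a dict: "t": time; "qpos": joint angles; "joint_velocities": joint speeds; "tau": joint torques, N m; "ee_pos": TCP position; "orientation": TCP orientation; "wrist_force": force on the tool from outside, world axes, zero at the start; "torque": the same for the moment, N m; "opening": opening from 0.0 (shut) to 1.0 (fully open); "grip_force": force on a finger pad.
Only numpy, scipy, OpenCV 4.12 (cv2) and the standard library are available. Lean on these libraries where they do the work, as an engineer would, in place of code of your own. Each camera call takes 0.05 s, during which the arm holds its last target. There are 200 camera calls.

## Working session

There is one attempt and no reset: what is moved stays moved. The work goes in short steps, Python scripts to look and compute and a shell command to move; the robot and the scene stay as the last step left them, time stands still between calls to the robot, and variables do not carry over. Pictures are saved under pics/ and viewed, at most 13 in all, crops included, and the job is handed in when it is done.

```bash
mkdir -p pics; ls; cat > h.py <<'E'
import numpy as np, cv2
from cell import bot, cams, workorder
from scipy.spatial.transform import Rotation as Rn
def rot(o): return Rn.from_quat([o[1],o[2],o[3],o[0]])
def ray(name,uv,cal=None):
    c=cal or cams.get_calibration(name)
    K,d,R,t=[np.array(c[k],float) for k in("K","dist_coeffs","R","t")]
    p=cv2.undistortPoints(np.array(uv,float).reshape(-1,1,2),K,d).reshape(-1,2)
    D=np.c_[p,np.ones(len(p))]@R
    return -R.T@t,D
def onz(name,uv,z,cal=None):
    C,D=ray(name,uv,cal); return C+D*((z-C[2])/D[:,2])[:,None]
def proj(name,X,cal=None):
    c=cal or cams.get_calibration(name)
    K,d,R,t=[np.array(c[k],float) for k in("K","dist_coeffs","R","t")]
    return cv2.projectPoints(np.array(X,float).reshape(-1,3),cv2.Rodrigues(R)[0],t,K,d)[0].reshape(-1,2)
E
python3 - <<'E'
from h import *
np.set_printoptions(precision=4,suppress=True)
s=bot.observe(); print({k:np.round(v,3) for k,v in s.items()})
for n in("scene","side"):
    im=cams.camera(n); cv2.imwrite(f"pics/{n}0.png",im[:,:,::-1])
    C,_=ray(n,[[280,210]]); print(n,C)
    for o in("coarse_stone","fine_stone","stone_base","drip_tray","truing_stone","base_seat","tray_floor"):
        r=cams.spot_in(o,n); l=cams.landmark_of(o,n)
        print(o,[(round(x["score"],2),np.round(x["rect"])) for x in r[:3]],[(round(x["score"],2),np.round(x["position"],1),onz(n,[x["position"]],0.03)[0]) for x in l[:2]])
E
```

```text
pics
{'t': np.float64(0.0), 'qpos': array([-1.317,  0.435,  0.025,  1.574, -0.012,  1.134, -0.075]), 'joint_velocities': array([ 0.001,  0.001, -0.001,  0.   , -0.001,  0.   , -0.001]), 'tau': array([ -0.001, -66.786,   0.984, -31.446,  -0.06 ,   0.043,   0.   ]), 'ee_pos': array([0.218, 0.585, 0.198]), 'orientation': array([-0.   ,  0.177,  0.984, -0.001]), 'wrist_force': array([0.164, 0.177, 0.009]), 'torque': array([ 0.064,  0.012, -0.009]), 'grip_force': np.float64(0.0), 'opening': np.float64(0.999)}
scene [-0.6635 -0.8525  0.6788]
coarse_stone [(0.67, array([346., 226., 396., 256.]))] [(0.87, array([374.3, 243. ]), array([ 0.5013, -0.389 ,  0.03  ]))]
fine_stone [(0.64, array([262., 208., 304., 227.]))] [(0.74, array([283.7, 220.5]), array([ 0.4581, -0.1023,  0.03  ])), (0.63, array([280.6, 259.4]), array([ 0.2569, -0.2321,  0.03  ]))]
stone_base [(0.59, array([338., 234., 407., 266.])), (0.58, array([179., 172., 266., 215.])), (0.55, array([260., 210., 303., 228.]))] [(0.85, array([370. , 246.7]), array([ 0.4732, -0.3889,  0.03  ]))]
drip_tray [(0.67, array([179., 174., 262., 2
[... 790 characters left out ...]
0.2]), array([ 0.4931, -0.0952,  0.03  ]))]
stone_base [] [(0.88, array([350.1, 307.8]), array([ 0.491 , -0.4052,  0.03  ]))]
drip_tray [(0.97, array([185., 174., 295., 218.]))] [(0.81, array([239.6, 192.4]), array([0.5212, 0.2148, 0.03  ]))]
truing_stone [(0.86, array([155., 194., 177., 219.])), (0.81, array([260., 164., 274., 186.]))] [(0.92, array([160., 195.]), array([0.2883, 0.3351, 0.03  ])), (0.85, array([267.4, 186.1]), array([0.6225, 0.2061, 0.03  ]))]
base_seat [(0.82, array([301., 284., 403., 328.]))] [(0.64, array([347.3, 299.3]), array([ 0.503, -0.38 ,  0.03 ]))]
tray_floor [(0.73, array([181., 172., 297., 219.]))] [(0.63, array([240.2, 196.4]), array([0.5106, 0.189 , 0.03  ]))]
```

```bash
python3 -c "
import cv2
im=cv2.imread('pics/side0.png')[130:350,120:430];cv2.imwrite('pics/side0c.png',cv2.resize(im,None,fx=2.55,fy=2.55,interpolation=cv2.INTER_CUBIC))"
```

```text
(no output)
```

View pics/side0c.png

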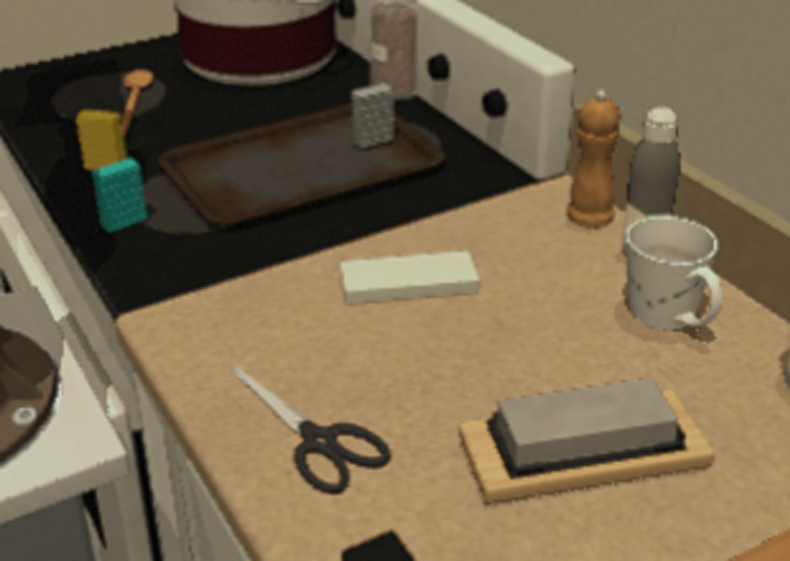

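The side view (2.55x crop) shows the coarse stone in the base at crop (590,425), the fine stone at (410,277) and the tray at (300,165). The real truing stone is in the tray at (373,117). The yellow and turquoise ones are decoys. Next I move over the tray for a closer look.

```bash
python3 -m handwheel '{"dp":[[0,0,-5],[0,0,-10],[-35,-28,-15],[-35,-28,-15],[-35,-28,-15],[-35,-28,-15],[-35,-28,-15],[-35,-28,-15],[-35,-28,-15],[-35,-28,-15],[-35,-28,-15],[-35,-28,-15]],"rotation":[[0,0,0],[0,0,0],[0,0,0],[0,0,0],[0,0,0],[0,0,0],[0,0,0],[0,0,0],[0,0,0],[0,0,0],[0,0,0],[0,0,0]]}' 1 60
cat > look.py <<'E'
import sys; from h import *
np.set_printoptions(precision=4,suppress=True)
tag=sys.argv[1]; z=float(sys.argv[2])
s=bot.observe(); print(s["t"],s["ee_pos"],s["orientation"],s["qpos"])
cal=cams.get_calibration("wrist"); im=cams.camera("wrist"); cv2.imwrite(f"pics/{tag}.png",im[:,:,::-1])
for o in sys.argv[3:]:
    for i,r in enumerate(cams.cut_out(o,"wrist")[:2]):
        m=r["pixels"].astype(np.uint8); cs=max(cv2.findContours(m,0,1)[0],key=cv2.contourArea).reshape(-1,2)
        P=onz("wrist",cs,z,cal)[:,:2]; (c,wh,a)=cv2.minAreaRect((P*1000).astype(np.float32))
        print(o,round(r["score"],2),r["rect"],"rect on z:",np.round(c,1),np.round(wh,1),round(a,1), cv2.boxPoints((c,wh,a)).round(0).tolist())
    for l in cams.landmark_of(o,"wrist")[:2]: print("  lm",round(l["score"],2),l["position"],onz("wrist",[l["position"]],z,cal)[0])
E
python3 look.py w1 0.0165 drip_tray truing_stone
```

```text
t: 2.7
ee_pos: [0.4521, 0.1941, 0.35]
orientation: [0.002, 0.183, 0.983, -0.0]
wrist_force: [-0.7, 0.6, -0.0]
opening: 1.0
grip_force: 0.0
2.7 [0.4521 0.1941 0.35  ] [ 0.0017  0.1827  0.9832 -0.0002] [-0.7738  0.1101  0.2934  1.6498 -0.0299  1.384   0.7266]
drip_tray 0.81 [235.4, 70.7, 420.4, 290.2] rect on z: [533.2 253.9] [219.9 340.6] 89.5 [[362.0, 146.0], [702.0, 142.0], [704.0, 362.0], [364.0, 365.0]]
  lm 0.58 [332.8, 191.1] [0.5286 0.2542 0.0165]
truing_stone 0.88 [359.6, 2.5, 397.2, 37.9] rect on z: [308.8 395.4] [37.  61.9] 45.5 [[274.0, 404.0], [318.0, 360.0], [344.0, 387.0], [300.0, 430.0]]
truing_stone 0.55 [248.2, 8.0, 285.0, 55.6] rect on z: [274.1 241. ] [66.8 31.2] 9.5 [[239.0, 251.0], [244.0, 220.0], [310.0, 231.0], [304.0, 262.0]]
  lm 0.96 [265.5, 39.8] [0.2836 0.2367 0.0165]
  lm 0.6 [369.3, 22.1] [0.3132 0.3833 0.0165]
```

View pics/w1.png

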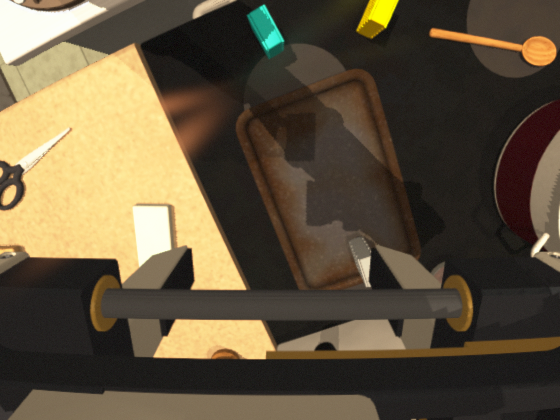

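The wrist view puts the tray at px (330,190). Its fitted rim is 341x220 mm, centred at (0.533, 0.254), with the long axis along world x. The truing stone is at px (362,258), the far end. Before gripping anything, I test in the air whether the tool can point horizontally towards +y.

```bash
python3 -m handwheel '{"dp":[[0,0,0],[0,0,0],[0,0,0],[0,0,0],[0,0,0],[0,0,0],[0,0,0],[0,0,0],[0,0,0],[0,0,0]],"rotation":[[0,0,69],[0,0,69],[0,0,69],[0,0,69],[0,0,69],[0,0,69],[0,0,69],[0,0,69],[0,0,69],[0,0,69]]}'
python3 -m handwheel '{"dp":[[0,0,0],[0,0,5],[0,0,10],[0,0,15],[0,0,15],[0,0,15],[0,0,15],[0,0,15],[0,0,15],[0,0,15],[0,0,15],[0,0,15]],"rotation":[[0,90,0],[0,90,0],[0,90,0],[0,90,0],[0,90,0],[0,90,0],[0,90,0],[0,90,0],[0,90,0],[0,90,0],[0,90,0],[0,90,0]]}'
python3 -c "
from h import *
s=bot.observe();print(np.round(s['qpos'],2));print(rot(s['orientation']).as_matrix().round(3))"
```

```text
t: 3.95
ee_pos: [0.4479, 0.202, 0.3486]
orientation: [-0.0, 0.701, 0.713, -0.0]
wrist_force: [-1.0, 0.1, 0.4]
opening: 1.002
grip_force: 0.0
t: 5.15
ee_pos: [0.4489, 0.2, 0.197]
orientation: [0.503, -0.496, -0.5, -0.5]
wrist_force: [-0.3, 0.0, -0.6]
opening: 1.002
grip_force: 0.0
[ 0.18  0.91  0.17  2.13 -1.29  1.74  1.5 ]
[[-0.001  1.    -0.007]
 [-0.006  0.007  1.   ]
 [ 1.     0.001  0.006]]
```

```bash
python3 -m handwheel '{"dp":[[-3,0,3],[-6,0,6],[-10,0,6],[-10,0,6],[-10,0,6],[-10,0,6]],"rotation":[[0,0,0],[0,0,0],[0,0,0],[0,0,0],[0,0,0],[0,0,0]]}'
python3 -c "
from h import *
s=bot.observe();print(np.round(s['qpos'],2));print(rot(s['orientation']).as_matrix().round(3))
cv2.imwrite('pics/s2.png',cams.camera('side')[:,:,::-1])"
```

```text
t: 5.75
ee_pos: [0.4482, 0.2606, 0.1001]
orientation: [-0.502, 0.497, 0.503, 0.498]
wrist_force: [0.0, 0.3, 0.0]
opening: 0.999
grip_force: 0.0
[ 0.36  1.1  -0.22  2.09 -1.31  1.37  1.57]
[[-0.003  1.    -0.01 ]
 [ 0.001  0.01   1.   ]
 [ 1.     0.003 -0.001]]
```

View pics/s2.png

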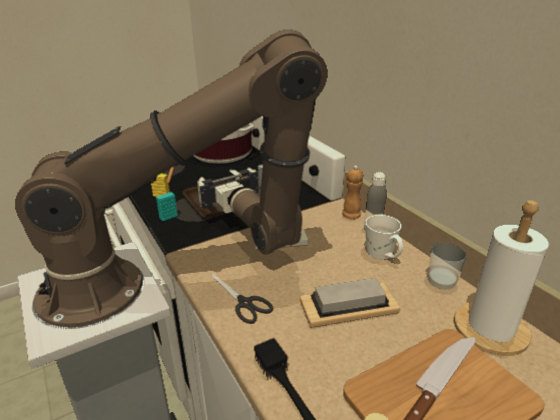

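The arm reaches the standing pose: the hand is horizontal over the tray at px (225,190) and touches nothing. Now I return and look at the base.

```bash
python3 -m handwheel '{"dp":[[5,0,-3],[10,0,-6],[15,0,-10],[20,0,-10],[20,0,-10],[20,0,-10],[20,0,-10],[20,0,-10],[20,0,-10],[20,0,-10],[20,0,-10],[20,0,-10]],"rotation":[[0,0,0],[0,0,0],[0,-30,0],[0,-90,0],[0,-90,0],[0,-90,0],[0,-90,0],[0,-90,0],[0,-90,0],[0,-90,0],[0,-90,0],[0,-90,0]]}'
python3 -m handwheel '{"dp":[[-54,-5,-5],[-54,-5,-5],[-54,-5,-5],[-54,-5,-5],[-54,-5,-5],[-54,-5,-5],[-54,-5,-5],[-54,-5,-5],[-54,-5,-5],[-54,-5,-5],[-54,-5,-5],[-54,-5,-5]],"rotation":[[0,0,90],[0,0,90],[0,0,90],[0,0,90],[0,0,90],[0,0,90],[0,0,90],[0,0,90],[0,0,90],[0,0,90],[0,0,90],[0,0,90]]}'
python3 look.py w3 0.054 coarse_stone fine_stone stone_base
```

```text
t: 7.0
ee_pos: [0.4486, 0.1603, 0.3027]
orientation: [-0.055, 0.701, 0.708, 0.06]
wrist_force: [-0.8, -0.4, -1.5]
opening: 0.999
grip_force: 0.0
t: 8.2
ee_pos: [0.4012, -0.3854, 0.2592]
orientation: [-0.082, 0.997, 0.0, -0.001]
wrist_force: [0.6, -0.3, 0.1]
opening: 1.001
grip_force: 0.0
8.2 [ 0.4012 -0.3854  0.2592] [-0.082   0.9966  0.0003 -0.0007] [ 0.4419  0.3732  0.444   1.5729 -0.2676  1.3656 -0.6284]
coarse_stone 0.87 [263.5, 4.2, 353.3, 152.7] rect on z: [ 510.5 -377.2] [ 62.2 150.2] 72.3 [[429.0, -384.0], [573.0, -430.0], [591.0, -370.0], [448.0, -325.0]]
  lm 0.94 [304.5, 83.3] [ 0.5075 -0.3765  0.054 ]
fine_stone 0.58 [52.4, 29.4, 115.7, 145.9] rect on z: [510.  -94.8] [ 67.2 139.1] 67.4 [[433.0, -99.0], [561.0, -153.0], [587.0, -90.0], [459.0, -37.0]]
  lm 0.92 [90.2, 87.4] [ 0.5099 -0.1069  0.054 ]
stone_base 0.88 [249.2, 1.0, 374.8, 176.4] rect on z: [ 507.6 -380.1] [ 83.9 196.4] 72.8 [[401.0, -391.0], [589.0, -449.0], [614.0, -369.0], [426.0, -311.0]]
```

View pics/w3.png

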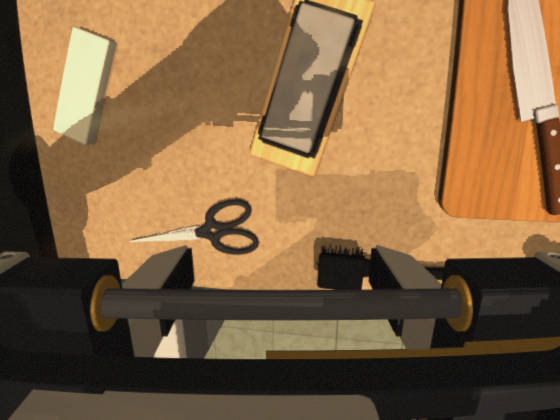

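The wrist view shows the coarse stone in the base at px (308,80). The fit gives 62x150 mm, centre (0.510, -0.377), yaw -17.7°. The fine stone is at px (85,88) and the scissors at (195,235). The tool is tilted 9.4°, so I level it, yaw and hover.

```bash
python3 -m handwheel '{"dp":[[5,1,4],[9,2,8],[12.8,2,11],[12.8,2,11],[12.8,2,11],[12.8,2,11],[12.8,2,11]],"rotation":[[-9.4,1.45,17.7],[-9.4,1.45,17.7],[-9.4,1.45,17.7],[-9.4,1.45,17.7],[-9.4,1.45,17.7],[-9.4,1.45,17.7],[-9.4,1.45,17.7]]}'
python3 look.py w4 0.054 coarse_stone stone_base
python3 - <<'E'
from h import *
s=bot.observe();R=rot(s['orientation']).as_matrix();print(R.round(3))
T=Rn.from_euler('ZX',[-17.6,180],degrees=True)
print("rot",(rot(s['orientation']).inv()*T).as_rotvec(degrees=True).round(2))
for g in([.5295,-.383,.10],[.5295,-.383,.029]): print("dp",(R.T@(np.array(g)-s['ee_pos'])*100).round(2))
E
```

```text
t: 9.25
ee_pos: [0.5316, -0.3814, 0.1475]
orientation: [-0.001, 0.989, -0.15, -0.0]
wrist_force: [-1.4, -1.4, 0.9]
opening: 0.995
grip_force: 0.0
9.25 [ 0.5316 -0.3814  0.1475] [-0.0007  0.9887 -0.1497 -0.0001] [ 0.235   0.5524  0.4769  1.5861 -0.2791  1.0721 -1.0856]
coarse_stone 0.95 [254.8, 138.3, 321.5, 287.2] rect on z: [ 517.5 -379.5] [ 59.8 139.4] 72.1 [[442.0, -387.0], [575.0, -429.0], [593.0, -372.0], [460.0, -330.0]]
  lm 0.84 [280.8, 216.2] [ 0.5209 -0.3763  0.054 ]
stone_base 0.75 [235.8, 101.7, 335.0, 290.8] rect on z: [ 531.7 -383.3] [ 79.4 168.9] 72.1 [[439.0, -395.0], [600.0, -447.0], [624.0, -371.0], [464.0, -320.0]]
[[ 0.955 -0.296 -0.   ]
 [-0.296 -0.955  0.002]
 [-0.001 -0.002 -1.   ]]
rot [-0.12  0.04  0.41]
dp [-0.18  0.29  4.68]
dp [-0.18  0.31 11.78]
```

```bash
python3 -m handwheel '{"dp":[[0,0.27,4],[0,0.27,7],[0,0.27,9.5],[0,0.27,11],[0,0.27,11.8],[0,0.27,11.8],[0,0.27,11.8]],"rotation":[[0,0,0.4],[0,0,0.4],[0,0,0.4],[0,0,0.4],[0,0,0.4],[0,0,0.4],[0,0,0.4]]}'
python3 -m handwheel '{"dp":[[0,0,0],[0,0,0],[0,0,0],[0,0,0],[0,0,0],[0,0,0],[0,0,0]],"rotation":[[0,0,0],[0,0,0],[0,0,0],[0,0,0],[0,0,0],[0,0,0],[0,0,0]]}' 0.5 60
```

```text
t: 10.2
ee_pos: [0.5321, -0.3831, 0.029]
orientation: [-0.001, 0.988, -0.152, -0.0]
wrist_force: [0.2, -0.2, 0.6]
opening: 0.998
grip_force: 0.0
t: 10.9
ee_pos: [0.5315, -0.3825, 0.0279]
orientation: [-0.001, 0.988, -0.152, -0.001]
wrist_force: [-0.4, 0.2, 0.6]
opening: 0.507
grip_force: 0.0
```

```bash
python3 -m handwheel '{"dp":[[0,0,0],[0,0,0],[0,0,0],[0,0,0]],"rotation":[[0,0,0],[0,0,0],[0,0,0],[0,0,0]]}' 0.3 60
python3 -c "
from h import *
for n in('side','wrist'): cv2.imwrite(f'pics/{n}5.png',cams.camera(n)[:,:,::-1])
a=cv2.imread('pics/side5.png')[200:340,240:440];b=cv2.imread('pics/wrist5.png')
cv2.imwrite('pics/c5.png',np.vstack([cv2.resize(a,(400,280),interpolation=2),cv2.resize(b,(400,300))]))"
```

```text
t: 11.3
ee_pos: [0.5315, -0.3825, 0.0279]
orientation: [-0.001, 0.988, -0.152, -0.001]
wrist_force: [0.0, 0.0, 0.4]
opening: 0.3
grip_force: 0.0
```

View pics/c5.png

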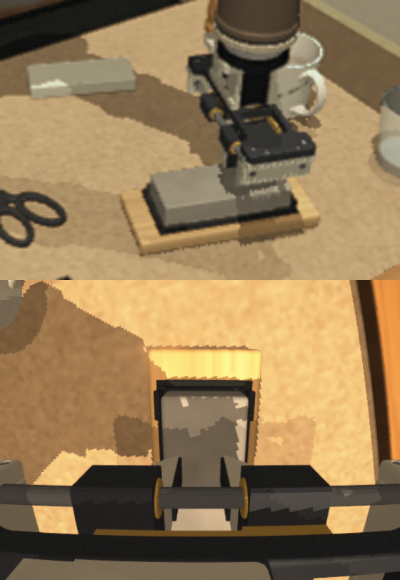

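Top half: the hand is over the right part of the stone, at (265,180). Bottom half: the closed fingers at (205,490) appear to be inside the stone's width. They seem to be above or through the top face, so I check the TCP projection in a zoom.

```bash
python3 - <<'E'
from h import *
s=bot.observe();p=s['ee_pos'];R=rot(s['orientation']).as_matrix()
out=[]
for n,f in(('side','pics/side5.png'),('wrist','pics/wrist5.png')):
    im=cv2.imread(f)
    for X,c in((p,(0,0,255)),(p-R[:,2]*.026,(0,255,0)),(p+R[:,1]*.03-R[:,2]*.026,(255,0,0))):
        u=proj(n,X)[0]; print(n,u); cv2.circle(im,tuple(int(v) for v in u),1 if n=='side' else 3,c,-1)
    out.append(im)
# stone corners predicted
cv2.imwrite('pics/z6.png',np.hstack([cv2.resize(out[0][230:330,300:400],(500,500),interpolation=0),cv2.resize(out[1][90:390,190:370],(300,500))]))
E
```

```text
side [357.68367796 296.36799103]
side [358.66044821 287.73998916]
side [363.78408089 296.41359331]
wrist [283.28540859 245.4055246 ]
wrist [283.55686584 264.72332718]
wrist [340.93223471 264.57481077]
```

View pics/z6.png

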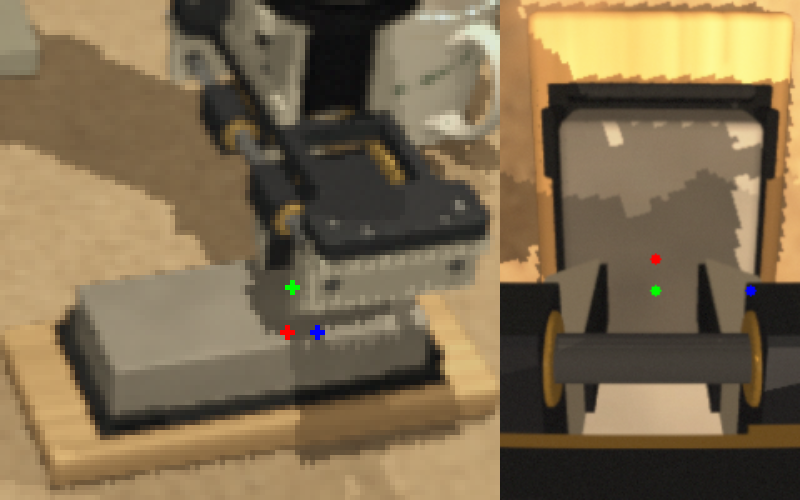

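```bash
python3 - <<'E'
from h import *
from scipy.optimize import least_squares
s=bot.observe();p=s['ee_pos'];R=rot(s['orientation']).as_matrix()
c=cams.get_calibration('wrist'); Rc,t=np.array(c['R']),np.array(c['t'])
print("cam in tool",R.T@(-Rc.T@t-p), "cam z dir in tool",R.T@Rc[2], "opening",s['opening'])
P=lambda a,h,b:proj('wrist',[p+R@np.array([a,h,-b]),p+R@np.array([a,-h,-b])],c)
for h,obs in((.046,[[372,250],[190,250]]),(.0138,[[310,247],[253,247]])):
    r=least_squares(lambda v:(P(v[0],h,v[1])-obs).ravel(),[.01,.02]); print(r.x,r.cost)
for b in(0,.02,.04): print(b,P(.0095,.046,b),P(-.0095,.046,b))
E
```

```text
cam in tool [ 0.07756692 -0.00112233 -0.18528185] cam z dir in tool [-2.84290277e-01 -7.46317823e-04  9.58737963e-01] opening 0.2985355593133002
[0.00971479 0.02947586] 6.8055973065611735
[0.0133553  0.03393028] 4.88279453431259
0 [[361.34722555 230.29194841]
 [205.24101759 230.33909806]] [[359.12308505 259.74072711]
 [207.37617838 259.78971207]]
0.02 [[369.83840613 243.227585  ]
 [197.15424745 243.28333758]] [[367.07049651 275.26685726]
 [199.80911396 275.32603913]]
0.04 [[380.29862448 259.21165328]
 [187.18907887 259.28113648]] [[376.76780456 294.27486935]
 [190.57304886 294.35031508]]
```

The open-air view solves for fingertips 9.7 mm off centre, which matches the pad half-width. It puts them about 30 mm short of the reported TCP, which explains why they closed above the stone. I open, go about 27 mm lower while watching the force, and grip.

```bash
python3 -m handwheel '{"dp":[[0,0.1,-0.5],[0,0.1,-0.5],[0,0.1,-0.5],[0,0.1,-0.5],[0,0.1,-0.5],[0,0.1,-0.5],[0,0.1,-0.5],[0,0.1,-0.5]],"rotation":[[0,0,0],[0,0,0],[0,0,0],[0,0,0],[0,0,0],[0,0,0],[0,0,0],[0,0,0]]}' 1 60
python3 -m handwheel '{"dp":[[0,0,1],[0,0,2],[0,0,2.5],[0,0,2.8],[0,0,3],[0,0,3.2],[0,0,3.2]],"rotation":[[0,0,0],[0,0,0],[0,0,0],[0,0,0],[0,0,0],[0,0,0],[0,0,0]]}'
python3 -m handwheel '{"dp":[[0,0,0],[0,0,0],[0,0,0],[0,0,0],[0,0,0],[0,0,0]],"rotation":[[0,0,0],[0,0,0],[0,0,0],[0,0,0],[0,0,0],[0,0,0]]}' 0.4 60
```

```text
t: 12.2
ee_pos: [0.5312, -0.3835, 0.0328]
orientation: [-0.001, 0.988, -0.152, -0.001]
wrist_force: [0.0, -0.0, 0.1]
opening: 0.947
grip_force: 0.0
t: 12.9
ee_pos: [0.5312, -0.3834, 0.0008]
orientation: [-0.001, 0.988, -0.152, -0.001]
wrist_force: [0.0, 0.8, -0.4]
opening: 0.995
grip_force: 0.0
t: 13.5
ee_pos: [0.5313, -0.3837, 0.001]
orientation: [-0.001, 0.988, -0.152, -0.001]
wrist_force: [0.4, -1.1, 1.1]
opening: 0.644
grip_force: 60.0
```

```bash
python3 -m handwheel '{"dp":[[0,0,-0.5],[0,0,-1.2],[0,0,-2],[0,0,-4],[0,0,-7],[0,0,-10],[0,0,-14],[0,0,-18],[0,0,-22],[0,0,-25],[0,0,-25],[0,0,-25]],"rotation":[[0,0,0],[0,0,0],[0,0,0],[0,0,0],[0,0,0],[0,0,0],[0,0,0],[0,0,0],[0,0,0],[0,0,0],[0,0,0],[0,0,0]]}'
python3 - <<'E'
from h import *
cal=cams.get_calibration('wrist');im=cams.camera('wrist');s=bot.observe();R=rot(s['orientation']).as_matrix()
print(s['opening'],s['grip_force'],s['wrist_force'],s['qpos'].round(2))
o=cams.cut_out('coarse_stone','wrist')
for r in o[:1]: print(r['score'],r['rect'])
# predicted far top edge if no tilt: x=+.055, z=-.053
for h in(.03,-.03): print(proj('wrist',[s['ee_pos']+R@np.array([.055,h,-.053])],cal))
im2=cams.camera('side');l=cams.cut_out('coarse_stone','side')
print([(r['score'],r['rect']) for r in l[:2]])
cv2.imwrite('pics/w7.png',np.hstack([cv2.resize(im,(400,300)),cv2.resize(im2[60:300,220:460],(300,300))])[:,:,::-1])
E
```

```text
t: 14.7
ee_pos: [0.5312, -0.3838, 0.2507]
orientation: [-0.001, 0.988, -0.152, -0.001]
wrist_force: [-1.0, -0.1, -7.1]
opening: 0.65
grip_force: 60.0
0.6499470308693371 59.99331593513489 [-0.28583005  0.10194928 -7.12328544] [ 0.22  0.48  0.51  1.44 -0.24  1.29 -1.12]
[[357.51814962 169.52107552]]
[[208.78901705 169.59726653]]
[(0.63, [316.6, 188.1, 400.8, 219.0]), (0.33, [301.3, 281.3, 402.3, 329.5])]
```

View pics/w7.png

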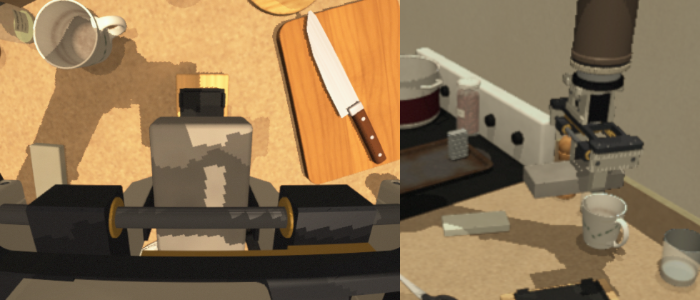

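The stone is lifted level in the fingers (wrist half of the picture, stone at about (200,180)) and the base is empty. I carry it towards the tray, yawing as it goes.

```bash
python3 -m handwheel '{"dp":[[-1.6,-2.8,-0.4],[-3.2,-5.7,-0.8],[-4.8,-8.5,-1.2],[-6.4,-11.4,-1.7],[-8,-14.2,-2.1],[-9.6,-17.1,-2.5],[-11.3,-20,-2.9],[-12.9,-22.8,-3.3],[-14.5,-25.6,-3.8],[-16.1,-28.5,-4.2],[-17.7,-31.4,-4.6],[-19.3,-34.2,-5]],"rotation":[[0,0,-8],[0,0,-16],[0,0,-24],[0,0,-32],[0,0,-40],[0,0,-48],[0,0,-56],[0,0,-64],[0,0,-72],[0,0,-80],[0,0,-88],[0,0,-96]]}'
cat > to.py <<'E'
import sys; from h import *
# to.py x y z [down|side]: dp/rot from now to target
g=np.array(eval(sys.argv[1]));s=bot.observe();r=rot(s['orientation'])
M={'down':np.c_[[0,1,0],[1,0,0],[0,0,-1]],'side':np.c_[[0,0,1],[1,0,0],[0,1,0]]}[sys.argv[2]]
print(s['ee_pos'].round(4),s['qpos'].round(2),'g',round(s['grip_force'],1),round(s['opening'],3),s['wrist_force'].round(1))
print('dp',(r.as_matrix().T@(g-s['ee_pos'])*100).round(2),'rot',(r.inv()*Rn.from_matrix(M)).as_rotvec(degrees=True).round(2))
E
python3 to.py "[.45,.08,.32]" down; python3 to.py "[.45,.12,.22]" side
```

```text
t: 16.1
ee_pos: [0.4495, 0.0013, 0.3012]
orientation: [-0.002, 0.773, 0.635, -0.0]
wrist_force: [0.9, 0.7, -6.4]
opening: 0.654
grip_force: 60.0
[0.4495 0.0013 0.3012] [-0.17  0.07  0.06  1.81 -0.01  1.27 -0.31] g 60.0 0.654 [ 0.9  0.7 -6.4]
dp [ 7.74 -1.48 -1.86] rot [ -0.18  -0.12 -11.2 ]
[0.4495 0.0013 0.3012] [-0.17  0.07  0.06  1.81 -0.01  1.27 -0.31] g 60.0 0.654 [ 0.9  0.7 -6.4]
dp [11.64 -2.23  8.15] rot [ 8.65 89.56 -8.94]
```

```bash
python3 -m handwheel '{"dp":[[3,-0.3,-1],[6,-0.6,-2],[9,-1,-3],[11.9,-1.3,-3.9],[11.9,-1.3,-3.9]],"rotation":[[0,0,-5],[0,0,-11.2],[0,0,-11.2],[0,0,-11.2],[0,0,-11.2]]}'
python3 -m handwheel '{"dp":[[0.8,0,0.8],[1.6,0,1.6],[2.4,0,2.4],[3.2,0,3.2],[4,0,4],[4.8,0,4.8],[5.6,0,5.6],[6.4,0,6.4],[7.2,0,7.2],[8,0,8],[8,0,9],[8,0,10]],"rotation":[[0,8,0],[0,16,0],[0,24,0],[0,32,0],[0,40,0],[0,48,0],[0,56,0],[0,64,0],[0,72,0],[0,80,0],[0,88,0],[0,90,0]]}'
python3 to.py "[.46,.25,.15]" side
```

```text
t: 16.6
ee_pos: [0.4614, 0.1241, 0.3412]
orientation: [-0.002, 0.707, 0.707, 0.001]
wrist_force: [-0.6, -0.6, -6.1]
opening: 0.648
grip_force: 60.0
t: 17.8
ee_pos: [0.4624, 0.1979, 0.2364]
orientation: [-0.501, 0.503, 0.494, 0.502]
wrist_force: [-0.1, 0.1, -7.1]
opening: 0.646
grip_force: 60.0
[0.4624 0.1979 0.2364] [ 0.36  0.82 -0.08  2.1  -1.27  1.59  1.34] g 60.0 0.646 [-0.1  0.1 -7.1]
dp [-8.66 -0.23  5.17] rot [ 0.56 -0.26 -0.44]
```

```bash
python3 -m handwheel '{"dp":[[-2,-0.1,1.5],[-4,-0.2,3],[-6,-0.2,4],[-7.7,-0.2,5],[-8.7,-0.2,5.2],[-8.7,-0.2,5.2]],"rotation":[[0.6,-0.3,-0.4],[0.6,-0.3,-0.4],[0.6,-0.3,-0.4],[0.6,-0.3,-0.4],[0.6,-0.3,-0.4],[0.6,-0.3,-0.4]]}'
python3 to.py "[.46,.25,.10]" side
python3 - <<'E'
from h import *
ims=[]
for n in('scene','wrist','side'):
    im=cams.camera(n); cal=cams.get_calibration(n)
    for r in cams.cut_out('coarse_stone',n)[:2]: print(n,r['score'],r['rect'])
    ims.append(im)
s=bot.observe();p=s['ee_pos'];R=rot(s['orientation']).as_matrix()
# predicted stone box: tool coords
B=np.array([[x,y,z] for x in(-.095,.055) for y in(-.03,.03) for z in(-.053,-.023)])
W=p+B@R.T
def crop(i,n,c):
    im=cv2.resize(ims[i],None,fx=4,fy=4,interpolation=2)
    for u in proj(n,W): cv2.circle(im,tuple((u*4+2).astype(int)),3,(255,0,0),-1)
    x,y=c; return im[4*y:4*y+500,4*x:4*x+380]
u=proj('scene',[p])[0].astype(int);v=proj('side',[p])[0].astype(int)
cv2.imwrite('pics/p8.png',np.hstack([crop(0,'scene',u-[50,60]),crop(2,'side',v-[50,60])])[:,:,::-1]); cv2.imwrite('pics/w8.png',ims[1][:,:,::-1])
E
```

```text
t: 18.4
ee_pos: [0.4605, 0.2509, 0.1525]
orientation: [-0.499, 0.499, 0.503, 0.499]
wrist_force: [0.1, 0.8, -6.5]
opening: 0.648
grip_force: 60.0
[0.4605 0.2509 0.1525] [ 0.37  0.99 -0.23  2.1  -1.31  1.4   1.47] g 60.0 0.648 [ 0.1  0.8 -6.5]
dp [-5.25 -0.07 -0.06] rot [-0.2   0.26  0.23]
scene 0.49 [200.0, 174.1, 219.7, 192.8]
wrist 0.62 [209.5, 161.8, 354.1, 347.8]
side 0.66 [208.3, 142.0, 230.9, 194.9]
```

View pics/p8.png

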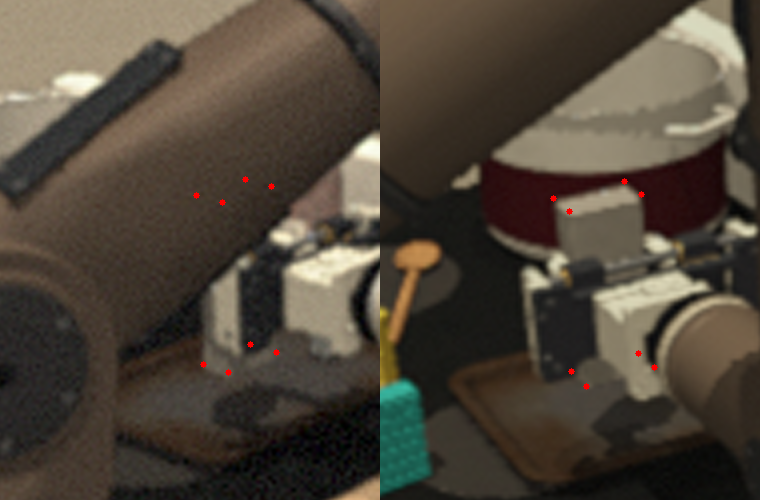

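The prediction dots line up with the stone's top at side-crop (600,200), so it is upright and has not slipped. I lower it, slowly near the floor.

```bash
python3 -m handwheel '{"dp":[[-1.5,0,0],[-3,0,0],[-4,0,0],[-4.5,0,0],[-4.8,0,0],[-5,0,0],[-5.1,0,0],[-5.2,0,0],[-5.2,0,0]],"rotation":[[-0.2,0.2,0.2],[-0.2,0.2,0.2],[-0.2,0.2,0.2],[-0.2,0.2,0.2],[-0.2,0.2,0.2],[-0.2,0.2,0.2],[-0.2,0.2,0.2],[-0.2,0.2,0.2],[-0.2,0.2,0.2]]}'
python3 -m handwheel '{"dp":[[-0.1,0,0],[-0.2,0,0],[-0.2,0,0]],"rotation":[[0,0,0],[0,0,0],[0,0,0]]}'
```

```text
t: 19.6
ee_pos: [0.4605, 0.2516, 0.1028]
orientation: [-0.5, 0.499, 0.501, 0.501]
wrist_force: [0.5, 0.9, -6.3]
opening: 0.651
grip_force: 60.0
t: 19.9
ee_pos: [0.4605, 0.2515, 0.1005]
orientation: [-0.5, 0.499, 0.501, 0.5]
wrist_force: [-0.5, 0.2, -6.9]
opening: 0.651
grip_force: 60.0
```

```bash
python3 -m handwheel '{"dp":[[-0.1,0,0],[-0.2,0,0],[-0.2,0,0]],"rotation":[[0,0,0],[0,0,0],[0,0,0]]}'; python3 -m handwheel '{"dp":[[-0.1,0,0],[-0.2,0,0],[-0.2,0,0]],"rotation":[[0,0,0],[0,0,0],[0,0,0]]}'
```

```text
t: 20.2
ee_pos: [0.4605, 0.2517, 0.0992]
orientation: [-0.5, 0.499, 0.5, 0.501]
wrist_force: [0.4, -1.0, -2.0]
opening: 0.65
grip_force: 60.0
t: 20.5
ee_pos: [0.4605, 0.2518, 0.0993]
orientation: [-0.501, 0.497, 0.5, 0.502]
wrist_force: [0.6, -6.0, 9.4]
opening: 0.648
grip_force: 60.0
```

Contact is at z 0.099, close to the expected 0.0965. I ease the press, reduce the grip, then open.

```bash
python3 -m handwheel '{"dp":[[0.1,0,0],[0.15,0,0],[0.15,0,0]],"rotation":[[0,0,0],[0,0,0],[0,0,0]]}' - 60;  python3 -m handwheel '{"dp":[[0,0,0],[0,0,0],[0,0,0]],"rotation":[[0,0,0],[0,0,0],[0,0,0]]}' - 10; python3 -m handwheel '{"dp":[[0,0,0],[0,0,0],[0,0,0],[0,0,0],[0,0,0],[0,0,0],[0,0,0],[0,0,0]],"rotation":[[0,0,0],[0,0,0],[0,0,0],[0,0,0],[0,0,0],[0,0,0],[0,0,0],[0,0,0]]}' 1 10
python3 - <<'E'
from h import *
s=bot.observe();p=s['ee_pos'];R=rot(s['orientation']).as_matrix()
im=cams.camera('side');w=cams.camera('wrist')
B=np.array([[x,y,z] for x in(-.095,.055) for y in(-.03,.03) for z in(-.053,-.023)]);W=p+B@R.T
a=cv2.resize(im[100:225,170:270],None,fx=4,fy=4,interpolation=2)
for u in proj('side',W): cv2.circle(a,tuple(((u-[170,100])*4+2).astype(int)),2,(255,0,0),-1)
b=cv2.resize(w,(400,300)); b=np.vstack([b,np.zeros((200,400,3),np.uint8)])
cv2.imwrite('pics/p9.png',np.hstack([a,b])[:,:,::-1])
E
```

```text
t: 20.8
ee_pos: [0.4605, 0.2518, 0.0992]
orientation: [-0.5, 0.498, 0.5, 0.501]
wrist_force: [1.3, -3.5, 6.2]
opening: 0.649
grip_force: 60.0
t: 21.1
ee_pos: [0.4606, 0.2519, 0.0992]
orientation: [-0.5, 0.498, 0.5, 0.501]
wrist_force: [0.8, -1.8, 6.2]
opening: 0.654
grip_force: 10.0
t: 21.9
ee_pos: [0.4605, 0.2515, 0.0981]
orientation: [-0.5, 0.499, 0.501, 0.5]
wrist_force: [-0.7, -0.0, -0.1]
opening: 1.003
grip_force: 0.0
```

View pics/p9.png

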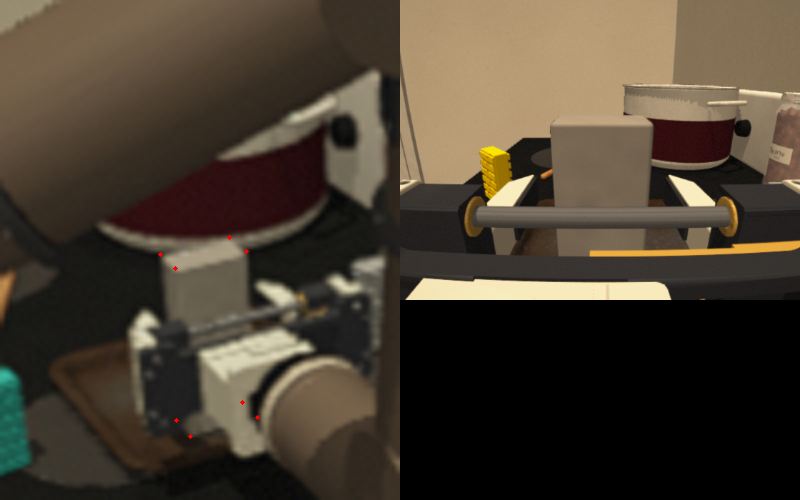

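The stone stands free between the open fingers (wrist half, (600,185)). I withdraw straight back, then lift and unroll towards the fine stone.

```bash
python3 -m handwheel '{"dp":[[0,0,-0.5],[0,0,-1.5],[0,0,-3],[0,0,-5],[0,0,-7.5],[0,0,-10],[1,0,-12],[5,0,-13],[10,0,-13],[15,0,-13],[20,0,-13],[20,0,-13]],"rotation":[[0,0,0],[0,0,0],[0,0,0],[0,0,0],[0,0,0],[0,0,0],[0,0,0],[0,0,0],[0,0,0],[0,0,0],[0,0,0],[0,0,0]]}'
python3 -m handwheel '{"dp":[[0,0,-3],[0,0,-6],[0,0,-9],[0,0,-12],[0,0,-15],[0,0,-18],[0,0,-21],[0,0,-24],[0,0,-24],[0,0,-24],[0,0,-24],[0,0,-24]],"rotation":[[0,-8,0],[0,-16,0],[0,-24,0],[0,-32,0],[0,-40,0],[0,-48,0],[0,-56,0],[0,-64,0],[0,-72,0],[0,-81,0],[0,-90,0],[0,-90,0]]}'
python3 to.py "[.40,-.15,.30]" down
```

```text
t: 23.2
ee_pos: [0.4603, 0.1201, 0.303]
orientation: [-0.497, 0.498, 0.503, 0.502]
wrist_force: [-0.6, -0.3, -0.6]
opening: 0.998
grip_force: 0.0
t: 24.4
ee_pos: [0.4609, -0.1156, 0.2987]
orientation: [0.003, 0.704, 0.71, 0.0]
wrist_force: [0.1, -0.2, 0.1]
opening: 1.001
grip_force: 0.0
[ 0.4609 -0.1156  0.2987] [ 0.07  0.11  0.07  1.77 -0.    1.26  0.15] g 0.0 1.001 [ 0.1 -0.2  0.1]
dp [-3.39 -6.12 -0.14] rot [0.23 0.23 0.45]
```

```bash
python3 -m handwheel '{"dp":[[-13.5,-7,-3],[-13.5,-7,-3],[-13.5,-7,-3],[-13.5,-7,-3],[-13.5,-7,-3],[-13.5,-7,-3],[-13.5,-7,-3],[-13.5,-7,-3],[-13.5,-7,-3],[-13.5,-7,-3],[-13.5,-7,-3],[-13.5,-7,-3]],"rotation":[[0,0,100],[0,0,100],[0,0,100],[0,0,100],[0,0,100],[0,0,100],[0,0,100],[0,0,100],[0,0,100],[0,0,100],[0,0,100],[0,0,100]]}'
python3 look.py w10 0.02 fine_stone stone_base base_seat; python3 -c "
from h import *
im=cams.camera('side'); print([(r['score'],r['rect']) for r in cams.cut_out('coarse_stone','side')[:3]])"
```

```text
t: 25.6
ee_pos: [0.3892, -0.2552, 0.3271]
orientation: [-0.001, 0.996, -0.091, 0.0]
wrist_force: [-0.5, -1.0, 0.0]
opening: 1.002
grip_force: 0.0
25.6 [ 0.3892 -0.2552  0.3271] [-0.0007  0.9959 -0.091   0.0001] [ 0.1841  0.0709  0.308   1.7469 -0.0236  1.3277 -1.2559]
fine_stone 0.71 [110.0, 51.9, 164.7, 161.1] rect on z: [512.5 -63.1] [ 65.9 150. ] 67.8 [[431.0, -65.0], [569.0, -122.0], [594.0, -61.0], [455.0, -4.0]]
  lm 0.61 [136.9, 110.6] [ 0.505  -0.0639  0.02  ]
stone_base 0.77 [308.2, 0.0, 398.1, 144.0] rect on z: [ 502.1 -373.1] [ 93.6 195.9] 72.1 [[395.0, -388.0], [581.0, -448.0], [610.0, -359.0], [423.0, -299.0]]
  lm 0.73 [346.7, 65.3] [ 0.5091 -0.3675  0.02  ]
base_seat 0.9 [312.6, 0.0, 394.6, 144.5] rect on z: [ 502.  -373.2] [ 92.9 195.4] 72.2 [[395.0, -388.0], [581.0, -447.0], [609.0, -359.0], [423.0, -299.0]]
  lm 0.74 [352.7, 61.9] [ 0.5122 -0.3763  0.02  ]
[(0.77, [210.7, 162.5, 234.1, 206.7]), (0.61, [182.0, 173.4, 296.1, 218.9])]
```

```bash
python3 -m handwheel '{"dp":[[1.8,-22.5,7.7],[1.8,-22.5,7.7],[1.8,-22.5,7.7],[1.8,-22.5,7.7],[1.8,-22.5,7.7],[1.8,-22.5,7.7],[1.8,-22.5,7.7]],"rotation":[[0,0,11.9],[0,0,11.9],[0,0,11.9],[0,0,11.9],[0,0,11.9],[0,0,11.9],[0,0,11.9]]}'
python3 look.py w11 0.02 fine_stone
```

```text
t: 26.75
ee_pos: [0.4471, -0.0344, 0.2505]
orientation: [-0.0, 0.982, -0.188, 0.001]
wrist_force: [-0.5, -0.7, 1.0]
opening: 1.001
grip_force: 0.0
26.75 [ 0.4471 -0.0344  0.2505] [-0.0004  0.9822 -0.1877  0.0005] [-0.1155  0.0964  0.0808  1.9047 -0.0092  1.1395 -1.9798]
fine_stone 0.58 [256.9, 53.2, 310.1, 176.8] rect on z: [514.2 -60.6] [ 61.8 148.9] 68.5 [[434.0, -62.0], [572.0, -117.0], [595.0, -59.0], [456.0, -5.0]]
  lm 0.8 [283.9, 119.5] [ 0.5085 -0.0606  0.02  ]
```

```bash
python3 -m handwheel '{"dp":[[4,0,4],[7.2,0,8],[7.2,0,13],[7.2,0,18],[7.2,0,22],[7.2,0,24.5],[7.2,0,26],[7.2,0,26.7],[7.2,0,27.1],[7.2,0,27.3],[7.2,0,27.3]],"rotation":[[0,0,0],[0,0,0],[0,0,0],[0,0,0],[0,0,0],[0,0,0],[0,0,0],[0,0,0],[0,0,0],[0,0,0],[0,0,0]]}'
python3 -m handwheel '{"dp":[[0,0,0],[0,0,0],[0,0,0],[0,0,0],[0,0,0],[0,0,0]],"rotation":[[0,0,0],[0,0,0],[0,0,0],[0,0,0],[0,0,0],[0,0,0]]}' 0.4 40
python3 look.py w12 0.02 fine_stone
```

```text
t: 28.0
ee_pos: [0.5154, -0.0619, -0.0213]
orientation: [-0.001, 0.982, -0.19, 0.002]
wrist_force: [-0.4, 0.2, -0.1]
opening: 1.003
grip_force: 0.0
t: 28.6
ee_pos: [0.5148, -0.0616, -0.0219]
orientation: [-0.001, 0.982, -0.189, 0.001]
wrist_force: [-0.7, 0.5, 2.7]
opening: 0.649
grip_force: 40.0
28.6 [ 0.5148 -0.0616 -0.0219] [-0.0007  0.9819 -0.1893  0.0011] [-0.0354  0.5611  0.0708  2.0497 -0.0763  0.5308 -1.8614]
fine_stone 0.58 [214.2, 121.7, 356.3, 350.6] rect on z: [546.4 -73.3] [58.5 79.2] 67.6 [[499.0, -85.0], [572.0, -115.0], [594.0, -61.0], [521.0, -31.0]]
  lm 0.73 [279.6, 267.5] [ 0.5212 -0.0621  0.02  ]
```

The fine stone is gripped at opening 0.649, i.e. 60 mm. I lift it and move back behind the base so the empty seat can be measured past the held stone.

```bash
python3 -m handwheel '{"dp":[[0,0,-1],[0,0,-3],[0,0,-7],[0,0,-11],[0,4,-15],[-1,8,-19],[-2,12,-23],[-3,16,-27],[-4,20,-31],[-5,24,-34],[-5.5,27.5,-34],[-5.5,30.5,-34]],"rotation":[[0,0,0],[0,0,0],[0,0,0],[0,0,0],[0,0,-4],[0,0,-4],[0,0,-4],[0,0,-4],[0,0,-4],[0,0,-4],[0,0,-4],[0,0,-4]]}'
python3 -m handwheel '{"dp":[[0,0,0],[0,0,0]],"rotation":[[0,0,0],[0,0,0]]}'
python3 look.py w13 0.02 stone_base base_seat
python3 -c "
import cv2
im=cv2.imread('pics/w13.png');cv2.imwrite('pics/w13c.png',cv2.resize(im[0:280,150:520],None,fx=2.1,fy=2.1,interpolation=2))"
```

```text
t: 29.95
ee_pos: [0.348, -0.3258, 0.3199]
orientation: [-0.0, 0.988, -0.155, 0.003]
wrist_force: [1.3, -0.4, -4.5]
opening: 0.647
grip_force: 40.0
t: 30.15
ee_pos: [0.3482, -0.325, 0.3174]
orientation: [-0.001, 0.988, -0.157, 0.001]
wrist_force: [0.9, 1.6, -5.0]
opening: 0.648
grip_force: 40.0
30.15 [ 0.3482 -0.325   0.3174] [-0.0009  0.9877 -0.1565  0.0008] [ 0.3666  0.0959  0.3061  1.744  -0.0324  1.3058 -1.2054]
stone_base 0.88 [246.9, 0.0, 315.7, 121.5] rect on z: [ 483.6 -367.3] [ 90.6 154.3] 71.6 [[396.0, -386.0], [543.0, -435.0], [571.0, -349.0], [425.0, -300.0]]
  lm 0.88 [279.0, 42.2] [ 0.5078 -0.3719  0.02  ]
base_seat 0.8 [246.5, 0.0, 315.1, 120.7] rect on z: [ 483.7 -367.5] [ 89.7 154.5] 71.3 [[396.0, -385.0], [542.0, -435.0], [571.0, -350.0], [425.0, -300.0]]
  lm 0.68 [281.5, 39.0] [ 0.5106 -0.3763  0.02  ]
```

View pics/w13c.png

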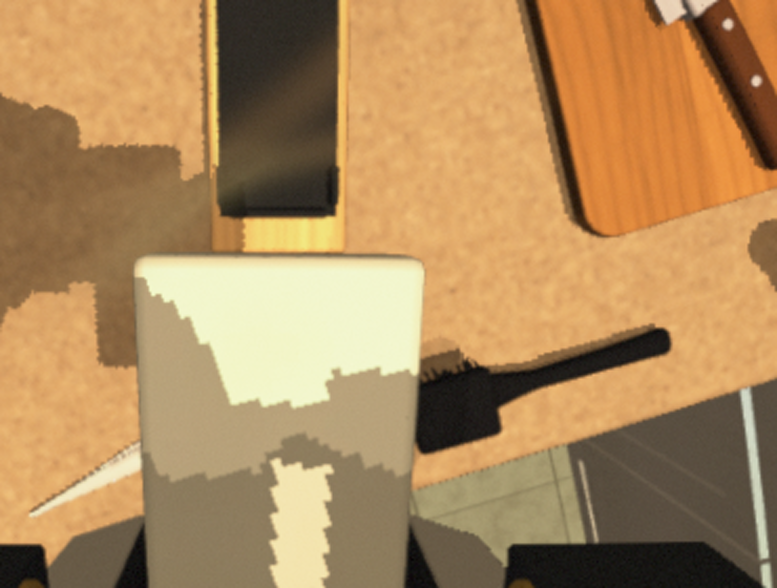

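The empty seat is visible at crop (277,100), with the near lip edge at row 215, spanning columns 220 to 333. The held stone's far edge is at row 255. I turn these into positions.

```bash
python3 - <<'E'
from h import *
s=bot.observe();p=s['ee_pos'];R=rot(s['orientation']).as_matrix();c=cams.get_calibration('wrist')
f=lambda x,y:[150+x/2.1,y/2.1]
a=np.radians(-17.8);ax=np.array([np.cos(a),np.sin(a)])
for z in(.024,.033):
    q=onz('wrist',[f(220,215),f(333,215)],z,c)[:,:2]; m=q.mean(0); print('lip',z,q.round(4).tolist(),'w',np.linalg.norm(q[1]-q[0]).round(4),'centre',(m+.083*ax).round(4))
q=onz('wrist',[f(207,160),f(350,160)],.02,c)[:,:2];print('plinth',np.linalg.norm(q[0]-q[1]),q.mean(0), 'lat vs (.511,-.3775):',(q.mean(0)-[.511,-.3775])@[-ax[1],ax[0]])
# held stone far edge
q=onz('wrist',[f(135,262),f(424,262)],p[2]+.0419,c)-p; print('held far edge tool',(q@R).round(4))
q=onz('wrist',[f(137,256),f(422,256)],p[2]+.0419,c)-p; print('held far edge tool',(q@R).round(4))
yaw=np.degrees(np.arctan2(R[1,0],R[0,0]));print('yaw',yaw,p, 'tilt',R[:,2])
for off in(0,-.002):
  for z in(.10,.0031): print(off,z,'dp',(R.T@(np.r_[np.array([.511,-.3772])-off*ax,z]-p)*100).round(2))
E
```

```text
lip 0.024 [[0.4456, -0.3139], [0.4232, -0.3841]] w 0.0737 centre [ 0.5134 -0.3744]
lip 0.033 [[0.4452, -0.3145], [0.4232, -0.3834]] w 0.0723 centre [ 0.5132 -0.3743]
plinth 0.09243778260636201 [ 0.46699316 -0.36076227] lat vs (.511,-.3775): 0.002483801016038661
held far edge tool [[ 0.0717 -0.0291 -0.0418]
 [ 0.0717  0.0284 -0.0419]]
held far edge tool [[ 0.0729 -0.0287 -0.0418]
 [ 0.0729  0.0279 -0.0419]]
yaw -17.695185222379582 [ 0.34999641 -0.32339479  0.31702156] tilt [ 0.00162931  0.00162971 -0.99999734]
0 0.1 dp [16.95  0.28 21.72]
0 0.0031 dp [16.94  0.3  31.41]
-0.002 0.1 dp [17.15  0.28 21.72]
-0.002 0.0031 dp [17.14  0.3  31.41]
```

```bash
python3 -m handwheel '{"dp":[[4,0.3,3],[8,0.3,6],[12,0.3,10],[15,0.3,14],[17.1,0.3,18],[17.1,0.3,21],[17.1,0.3,24],[17.1,0.3,26],[17.1,0.3,27],[17.1,0.3,27],[17.1,0.3,27],[17.1,0.3,27]],"rotation":[[0,0,0],[0,0,0],[0,0,0],[0,0,0],[0,0,0],[0,0,0],[0,0,0],[0,0,0],[0,0,0],[0,0,0],[0,0,0],[0,0,0]]}'
python3 - <<'E'
from h import *
for i in range(3):
    s=bot.observe();p=s['ee_pos'];R=rot(s['orientation']).as_matrix();c=cams.get_calibration('wrist');im=cams.camera('wrist')
    T=Rn.from_euler('ZX',[-17.7,180],degrees=True)
    print(p.round(4),'dp',(R.T@(np.array([.513,-.378,.0021])-p)*100).round(2),'rot',(rot(s['orientation']).inv()*T).as_rotvec(degrees=True).round(2))
cv2.imwrite('pics/w14.png',im[:,:,::-1])
for r in cams.cut_out('stone_base','wrist')[:1]:
    m=r['pixels'].astype(np.uint8);cs=max(cv2.findContours(m,0,1)[0],key=cv2.contourArea).reshape(-1,2);P=onz('wrist',cs,.02,c)[:,:2]
    ax=np.array([np.cos(np.radians(-17.7)),np.sin(np.radians(-17.7))]);n=np.array([-ax[1],ax[0]])
    d=P-[.511,-.3773];print('axial max',(d@ax).max(),'lat range',(d@n).min(),(d@n).max(),r['score'])
E
```

```text
t: 31.6
ee_pos: [0.513, -0.3802, 0.0492]
orientation: [-0.0, 0.988, -0.155, 0.002]
wrist_force: [-0.4, -0.7, -4.1]
opening: 0.647
grip_force: 40.0
[ 0.513  -0.3802  0.0492] dp [-0.08 -0.2   4.71] rot [-0.05 -0.25 -0.12]
[ 0.5129 -0.3801  0.0492] dp [-0.08 -0.2   4.71] rot [-0.06 -0.24 -0.12]
[ 0.5128 -0.3801  0.049 ] dp [-0.06 -0.2   4.69] rot [-0.06 -0.23 -0.12]
axial max 0.10688104776010347 lat range -0.044508903923300015 0.045454448058792264 0.57
```

The base outline seen past the stone confirms the seat centre to within 1 mm. I correct and lower.

```bash
python3 -m handwheel '{"dp":[[-0.07,-0.2,0.5],[-0.07,-0.2,1.5],[-0.07,-0.2,2.5],[-0.07,-0.2,3.2],[-0.07,-0.2,3.5],[-0.07,-0.2,3.8],[-0.07,-0.2,4],[-0.07,-0.2,4.2],[-0.07,-0.2,4.3],[-0.07,-0.2,4.4],[-0.07,-0.2,4.4]],"rotation":[[0,-0.2,-0.1],[0,-0.2,-0.1],[0,-0.2,-0.1],[0,-0.2,-0.1],[0,-0.2,-0.1],[0,-0.2,-0.1],[0,-0.2,-0.1],[0,-0.2,-0.1],[0,-0.2,-0.1],[0,-0.2,-0.1],[0,-0.2,-0.1]]}'
python3 -m handwheel '{"dp":[[0,0,0.1],[0,0,0.2],[0,0,0.3],[0,0,0.3]],"rotation":[[0,0,0],[0,0,0],[0,0,0],[0,0,0]]}'
```

```text
t: 32.9
ee_pos: [0.5121, -0.3775, 0.0037]
orientation: [-0.001, 0.988, -0.154, -0.001]
wrist_force: [0.9, 0.2, -4.8]
opening: 0.649
grip_force: 40.0
t: 33.3
ee_pos: [0.5122, -0.3775, 0.0022]
orientation: [-0.001, 0.988, -0.154, -0.0]
wrist_force: [-4.2, 2.6, 11.1]
opening: 0.65
grip_force: 40.0
```

Contact came at the expected pad height. I release gently and lift off.

```bash
python3 -m handwheel '{"dp":[[0,0,-0.05],[0,0,-0.1],[0,0,-0.1]],"rotation":[[0,0,0],[0,0,0],[0,0,0]]}' - 5; python3 -m handwheel '{"dp":[[0,0,0],[0,0,0],[0,0,0],[0,0,0],[0,0,0],[0,0,0]],"rotation":[[0,0,0],[0,0,0],[0,0,0],[0,0,0],[0,0,0],[0,0,0]]}' 1 5
python3 -m handwheel '{"dp":[[0,0,-0.5],[0,0,-1.5],[0,0,-4],[0,0,-8],[-3,0,-12],[-6,0,-16],[-9,0,-20],[-9,0,-22],[-9,0,-22],[-9,0,-22]],"rotation":[[0,0,0],[0,0,0],[0,0,0],[0,0,0],[0,0,0],[0,0,0],[0,0,0],[0,0,0],[0,0,0],[0,0,0]]}'
python3 look.py w15 0.044 fine_stone stone_base
python3 - <<'E'
from h import *
im=cams.camera('side')
for r in cams.cut_out('coarse_stone','side')[:2]: print(r['score'],r['rect'])
for r in cams.cut_out('fine_stone','side')[:1]: print(r['score'],r['rect'])
a=cv2.resize(cv2.imread('pics/w15.png'),(400,300));b=cv2.resize(im[140:320,160:420],(390,270))[:,:,::-1]
k=np.zeros((570,400,3),np.uint8);k[:300]=a;k[300:,:390]=b;cv2.imwrite('pics/c15.png',k)
E
```

```text
t: 33.6
ee_pos: [0.5122, -0.3776, 0.0021]
orientation: [-0.001, 0.988, -0.154, -0.0]
wrist_force: [-2.5, 1.6, 4.9]
opening: 0.653
grip_force: 5.0
t: 34.2
ee_pos: [0.512, -0.3775, 0.0017]
orientation: [-0.001, 0.988, -0.154, -0.001]
wrist_force: [0.3, -0.2, -0.4]
opening: 0.999
grip_force: 0.0
t: 35.2
ee_pos: [0.4269, -0.3505, 0.2226]
orientation: [-0.001, 0.988, -0.154, 0.0]
wrist_force: [0.2, 0.5, -1.0]
opening: 1.004
grip_force: 0.0
35.2 [ 0.4269 -0.3505  0.2226] [-0.0007  0.9881 -0.154   0.0002] [ 0.3611  0.2976  0.301   1.7366 -0.0981  1.1222 -1.1877]
fine_stone 0.95 [251.1, 25.8, 316.1, 174.6] rect on z: [ 510.6 -376.3] [ 61.  151.4] 72.4 [[429.0, -383.0], [573.0, -428.0], [592.0, -370.0], [448.0, -324.0]]
  lm 0.69 [281.0, 102.1] [ 0.509  -0.3749  0.044 ]
stone_base 0.83 [239.9, 0.0, 325.8, 193.8] rect on z: [ 509.  -376.2] [ 84.2 195.7] 72.4 [[403.0, -387.0], [589.0, -446.0], [615.0, -366.0], [428.0, -307.0]]
0.67 [208.6, 161.0, 235.7, 207.9]
0.17 [261.9, 166.8, 275.4, 188.5]
0.82 [316.1, 282.8, 381.2, 315.6]
```

View pics/c15.png

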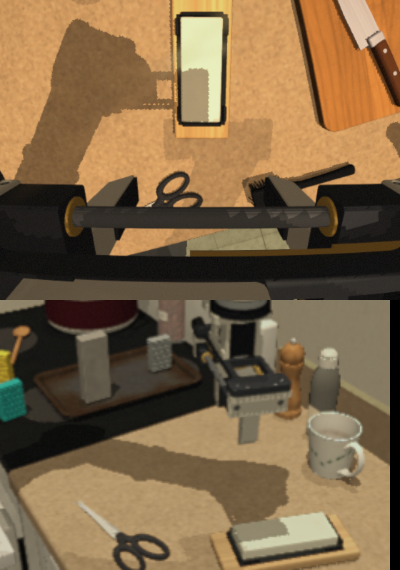

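The fine stone lies flat inside the lips: fit 151x61 mm at z 0.044, centre (0.511, -0.376), yaw -17.6°. The coarse stone stands in the tray at (93,367), clear of the truing stone at (158,355). The scissors and mug look untouched. Handing in.

```bash
python3 -c "
from cell import workorder
print(workorder.finish_job())"
```

```text
the job is handed in; nothing more can be done
None
```

The coarse stone is standing upright in the drip tray, clear of the truing stone, and the fine stone is flat in the base inside the lips; I handed the job in at about 35 s of robot time, but the hand-in returned no verdict.

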